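Clamp a baked tart case for piping with a held lever

TASK

Lift the baked tart case out of the baking mould and set it gently (do not drop it) into the shallow recess of the clamping holder, upright, and let go of it. Then press the holder's spring lever down by its paddle until the lever is level, with the paddle as high as the tops of the two index posts beside it, so that the sprung jaw grips the case without crushing it, and finish while still holding the lever there. Leave the timer, the dish and the spice jar where they are.

Things in the scene. Friction and masses are not known exactly. Their poses are not given: they have to be found in the camera images.
- case: Biscuit-brown oblong open-topped case with fluted sides: 46 mm along x, 60 mm along y, 34 mm high; its lowest 10 mm is a foot of 40 x 54 mm. Walls 5 to 6 mm, about 60 g. Origin: centre of the underside, z up; a half turn changes nothing. It stands in one cavity of the mould, its top 16 mm free: grip it from above across its y, by the upper 13 mm.
- mould: Dark steel baking mould fixed to the worktop, 150 mm along x, 92 mm along y, 24 mm high, with two oblong cavities 50 mm along x and 64 mm along y, 18 mm deep, centred at x = -34 and +34 mm. The other cavity is empty. Origin: centre of its underside.
- holder: Clamping holder, fixed; base 250 x 100 x 10 mm (x -130 to 120). Origin: on the worktop below the lever's pivot; x points to the recess, y along the recess's long side. The pivot (along y, z = 85 mm) lies between two uprights, top z = 91 mm. At +x a white block, top z = 22 mm, holds the recess; behind it (x 96 to 104) a fence rises to z = 44 mm. At -x is the lever's paddle.
- nest (a point): Centre of the recess's floor, at x 70, y 0, z 14 mm in the holder's frame, same axes. The recess is 45 mm along x, 59 mm along y, 8 mm deep; the case's foot goes in with 2.5 mm to spare on each side, its y along the holder's y (either way round), and rests on the floor.
- lever (a joint): Angle of the spring lever (rad): 0 raised, as it springs back; 0.45 level; 0.70 lower stop. Pressing the paddle down drives the sprung jaw level in +x against the case and clamps it to the fence: it touches at about 0.3 and pushes with about 3 N at level. The paddle takes about 3 N at first and 9 N at level.
- paddle (a point): Middle of the top face of the black paddle (42 mm along the lever, 40 mm wide) on the lever, 95 mm from the pivot on the holder's -x side. It moves with the lever: about 127 mm above the worktop when raised, 87 mm when level.
- timer: Round white kitchen timer with a red knob, 68 mm across, 37 mm high, loose bystander; origin at the centre of its underside.
- dish: Small clear plastic dish, 74 mm across, 24 mm high, loose bystander; origin at the centre of its underside.
- spice_jar: Spice jar with black cap, 45 mm across, 105 mm high, loose bystander; origin at the centre of its underside.
- jaw: Rubber jaw pad on the lever's lower arm, 34 mm wide, 14 mm high, at z = 35 mm. Origin: middle of the face that meets the case; it gives up to 16 mm against its own spring (0.3 N per mm).
- index (a point): Top of one of the two thin steel index posts, at x = -112, y = +42 mm in the holder's frame (the other at y = -42), z = 87 mm: the height of the paddle's top when the lever is level.
Mind the look-alikes: they are no part of the job. Of the things shaped like the case, the brown one is meant.

How it is judged:
By the outcome, as a careful person would: the job done as asked, in the order asked, and still so for the second after the job is handed in, while the arm keeps its last pose, push and grip.
It also fails if it takes over 54 s, if anything falls off the work surface, if the arm or the gripper's body presses on something with over 40 N, if the wrist force passes 120 N, or if a joint passes its speed limit or range.

ROBOT

A 7-joint arm with a two-finger parallel gripper is mounted at the origin on a cart in front of the work surface, level with it; the furniture and walls round the work are solid. World frame = base frame: x ahead of the robot, y to its left, z up, the work surface at z = 0. Lengths are in m, angles in rad, forces in N, time in s.
With the tool pointing down it reaches from about 0.4 to 0.85 m from the base axis. Payload 4.5 kg.
Tool frame: the origin (TCP) lies midway between the tips of the shut fingers; the grasp point (between the pads) lies 19 mm behind it; z points along the fingers, y is the line along which they close (so a half turn about z gives the same grasp; the last joint's range is limited). The gripper opens to 88 mm and grips with 3 to 60 N. Pads are 18 mm wide; open, the fingers measure 123 mm over their backs; the gripper's body (75 mm by 187 mm) begins 45 mm behind the grasp point.
Start: joints at [-1.188, 0.689, -0.195, 1.565, 0.157, 0.902, -0.215], TCP at [0.214, 0.587, 0.239] pointing down, gripper open.
Joint ranges: [-3.01, 3.01], [-0.46, 2.08], [-1.47, 1.51], [0.13, 2.56], [-1, 4.14], [0.04, 2.09], [-2.66, 2.66]. Speed limits (rad/s): [2.57, 2.57, 3.14, 3.14, 3.14, 3.14, 3.14].

INTERFACE

Orientations are given as a unit quaternion [x, y, z, w].
In Python, from plant import r, eyes, finish_job gives the robot as it stands. The module is installed in compiled form; this text tells all that it offers.
- The arm moves only by the tool move_arm, never from a script. Its argument "motion" is a list of rows, each a list of 7 numbers: the shift along the tool's x, y, z in mm, then the turn, a rotation vector about the tool's x, y, z in degrees, then the closure, from 0 (fully open) to 1 (shut). A call has 1 to 5 rows; each row is the pose to reach, as a shift and turn from the pose commanded when the call began, along the tool's axes at that moment; what a row does not reach only later rows make up. A row lasts 1/8 s, in which the tool goes at most 62.5 mm and 10.7 degrees, less where a joint would pass 70% of its speed; a pose out of reach is approached as far as the arm can. A call with a gripper value outside its range is refused whole. The fingers move at their own pace and stop on an object; "newtons" is the grip in N (left out, the last holds). Time passes only in rows, so rows that repeat a pose let the fingers close. It gives the time, the measured TCP pose, the force, the opening and the grip force at its end, in the units of the state.
- r.get_state(): the state, without advancing time (a new reading comes with each control period).
- eyes.snapshot(name): name is "scene" or "top" or "wrist"; returns a dict with "frame" (400x640x3 uint8, red, green, blue), "z_map" (400x640 float32, m along the optical axis (not along the pixel's ray), 0 where there is no reading), "intrinsics" (3x3 intrinsics, pixels), "dist" ([k1, k2, p1, p2, k3] as OpenCV has them; the pictures are not rectified), "world_to_cam" (4x4, takes a point from world to camera coordinates). Camera axes: x right, y down, z forward; pixel columns grow to the right and rows downward; lengths in m; the calibration is good to about 2 mm. A picture is of the moment at which its call begins.
- finish_job(): hands the job in; it is judged then, once.
The state is a dict: "clock": time; "q": joint angles; "qd": joint speeds; "joint_torque": joint torques, N m; "tool_pos": TCP position; "eef_rot": TCP orientation; "contact_force": force on the tool from outside, world axes, zero at the start; "moment": the same for the moment, N m; "opening": opening from 0.0 (shut) to 1.0 (fully open); "finger_force": force on a finger pad.
Only numpy, scipy, OpenCV 4.12 (cv2) and the standard library are available. Lean on these libraries where they do the work, as an engineer would, in place of code of your own. Each camera call takes 0.05 s, during which the arm holds its last target. There are 200 camera calls.

## Working session

There is one attempt and no reset: what is moved stays moved. The work goes in short steps, Python scripts to look and compute and a tool call to move; the robot and the scene stay as the last step left them, time stands still between calls to the robot, and variables do not carry over. Pictures are saved under pics/ and viewed, at most 13 in all, crops included, and the job is handed in when it is done.

Besides the shell and the picture viewer there is one more tool, called as name([rows], argument=value, ...), one row to a line, values as JSON. move_arm: Moves the arm, as the interface text tells. Its arguments: {"type":"object","properties":{"motion":{"type":"array","items":{"type":"array","items":{"type":"number"}}},"newtons":{"type":"number"}},"required":["motion"]}

```bash
mkdir -p pics; cat > h.py <<'E'
import numpy as np, cv2
from plant import r, eyes
def snap(n):
    s=eyes.snapshot(n); return s
def world(s,uv,z=None):
    """ray cast pixels: onto plane z, or by depth map if z None"""
    uv=np.array(uv,float).reshape(-1,2); K=s['intrinsics'];T=np.linalg.inv(s['world_to_cam'])
    n=cv2.undistortPoints(uv.reshape(-1,1,2),K,np.array(s['dist'])).reshape(-1,2)
    d=np.c_[n,np.ones(len(n))]
    if z is None:
        zz=np.array([s['z_map'][int(round(v)),int(round(u))] for u,v in uv]); return (d*zz[:,None])@T[:3,:3].T+T[:3,3]
    w=d@T[:3,:3].T; return T[:3,3]+w*((z-T[2,3])/w[:,2])[:,None]
E
python3 - <<'E'
from h import *
for n in('scene','top'):
    s=snap(n); cv2.imwrite(f'pics/{n}0.png',s['frame'][:,:,::-1]); np.savez(f'{n}0.npz',**s)
    print(n,np.linalg.inv(s['world_to_cam'])[:3,3],s['intrinsics'][0])
print(r.get_state())
E
```

```text
scene [-0.13587746 -0.70025765  0.67274298] [371.19023486   0.         320.17223981]
top [ 0.52458535 -0.07002048  1.28491847] [372.45965502   0.         318.73898417]
{'clock': 0.1, 'q': array([-1.18823727,  0.6899244 , -0.19456511,  1.56622979,  0.15728981,
        0.90253838, -0.21508745]), 'qd': array([-8.80905029e-04, -3.31248620e-03, -1.11351727e-03, -4.64058091e-03,
        1.00282029e-03,  5.75642734e-04,  7.35399566e-07]), 'joint_torque': array([-2.02173185e-03, -5.28501177e+01, -1.27143111e+00, -1.53837544e+01,
       -5.27178403e-02,  1.89789600e-03,  3.78443747e-05]), 'tool_pos': array([0.21340175, 0.58682159, 0.23797897]), 'eef_rot': array([ 1.73439904e-01,  9.84844085e-01, -8.47278510e-04, -1.03124976e-04]), 'contact_force': array([ 1.03733727, -0.4658373 , -0.62015803]), 'moment': array([ 0.04615871, -0.01489372, -0.02614423]), 'finger_force': 0.0, 'opening': 1.0024868825206483}
```

View pics/scene0.png

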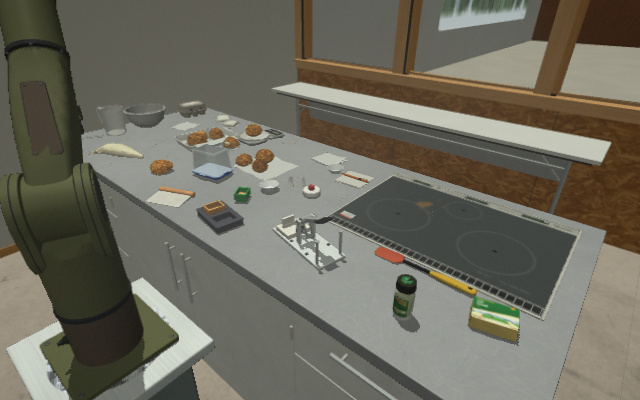

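View pics/top0.png

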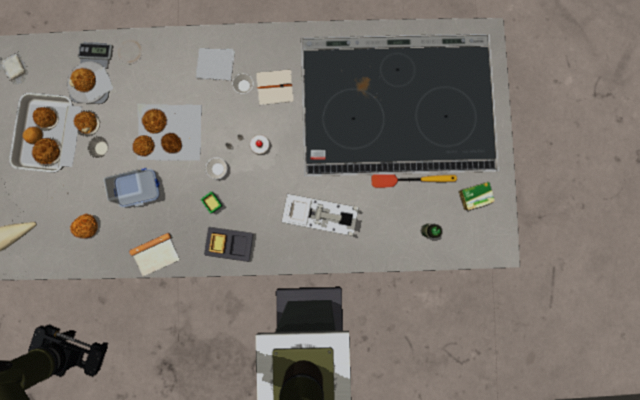

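Scene view: the mould is at (219,215) and the holder at (308,240). Top view: the mould is at (230,243) with a brown case in its left cavity (218,243), and the holder is at (322,214). The look-alike candidates are the brown case in the mould (218,243) and the green and yellow one at (212,203). The brown one in the mould fits the description, so I'll confirm it in a crop.

```bash
python3 - <<'E'
from h import *
s=dict(np.load('top0.npz')); f=s['frame'][:,:,::-1]
c=f[185:270,195:370]; cv2.imwrite('pics/crop1.png',cv2.resize(c,None,fx=4.5,fy=4.5,interpolation=cv2.INTER_CUBIC))
hsv=cv2.cvtColor(np.ascontiguousarray(f),cv2.COLOR_BGR2HSV)
def rect(m,x0,x1,y0,y1,z,name):
    k=np.zeros_like(m);k[y0:y1,x0:x1]=m[y0:y1,x0:x1]
    cs,_=cv2.findContours(k,0,2); c=max(cs,key=cv2.contourArea)
    b=cv2.boxPoints(cv2.minAreaRect(world(s,c.reshape(-1,2),z)[:,:2].astype(np.float32)))
    e=b[1]-b[0],b[2]-b[1]; print(name,'c',b.mean(0).round(4),[(round(float(np.hypot(*v)),4),round(float(np.degrees(np.arctan2(v[1],v[0]))),1)) for v in e])
    return c
rect(cv2.inRange(hsv,(8,90,60),(30,255,255)),203,235,228,258,.04,'case')
rect(cv2.inRange(hsv,(0,0,0),(180,255,110)),198,262,220,268,.024,'mould')
rect(cv2.inRange(hsv,(0,0,190),(180,60,255)),278,365,190,240,.02,'holder white')
for n,p in dict(case=(218,243),mould=(241,244),block=(298,211),timer=(260,145),dish=(217,168),jar=(431,231),green=(212,203)).items(): print(n,world(s,p)[0].round(3))
E
```

```text
case c [0.4659 0.2743] [(0.0643, -9.4), (0.0515, 80.6)]
mould c [0.4595 0.2361] [(0.0995, -9.5), (0.1667, 80.5)]
holder white c [0.5685 0.0084] [(0.0919, -12.8), (0.0775, 77.2)]
case [0.464 0.275 0.024]
mould [0.458 0.2   0.01 ]
block [0.565 0.002 0.02 ]
timer [0.792 0.125 0.036]
dish [0.723 0.283 0.   ]
jar [ 0.487 -0.422  0.106]
green [0.6   0.295 0.021]
```

View pics/crop1.png

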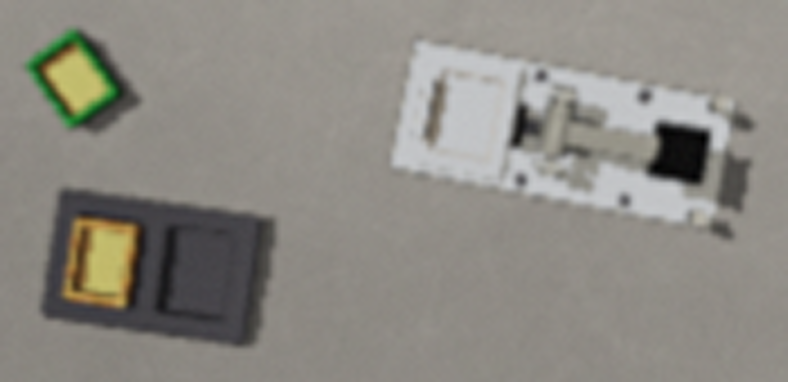

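The crop confirms the brown case in the mould's +y cavity, at crop pixel (102,262). The other one is a green-walled look-alike at (72,78). The holder's recess is at (475,112) and its paddle at (682,152). Next I'll work out the approach.

```bash
cat >> h.py <<'E'
from scipy.spatial.transform import Rotation as R
def delta(pos,yaw):
    """shift (mm) and turn (deg) in tool axes to pos with tool z down, tool y at yaw (deg)"""
    st=r.get_state(); C=R.from_quat(st['eef_rot']); a=np.radians(yaw)
    y=np.array([np.cos(a),np.sin(a),0]);z=np.array([0,0,-1.]);x=np.cross(y,z)
    G=R.from_matrix(np.c_[x,y,z]); p=C.inv().apply(np.array(pos)-st['tool_pos'])*1e3
    t=(C.inv()*G).as_rotvec(degrees=True)
    print('shift',p.round(1),'turn',t.round(1),'tcp',st['tool_pos'].round(4),'t',st['clock'])
E
python3 - <<'E'
from h import *
delta((.466,.274,.16),-9.4)
E
```

```text
shift [-344.3 -207.6   78.4] turn [-0.1  0.1 79.4] tcp [0.2134 0.5868 0.238 ] t 0.1
```

move_arm([
  [-50,-30,10,0,0,10],
  [-100,-60,20,0,0,20],
  [-150,-90,30,0,0,30],
  [-200,-120,40,0,0,40],
  [-250,-150,50,0,0,50],
])

```text
invalid input at $.motion[0]: expected 7 numbers
```

```bash
python3 - <<'E'
from h import *
delta((.466,.274,.16),-9.4)
E
```

```text
shift [-344.3 -207.6   78.4] turn [-0.1  0.1 79.4] tcp [0.2134 0.5868 0.238 ] t 0.1
```

move_arm([
  [-50,-30,10,0,0,10,0],
  [-100,-60,20,0,0,20,0],
  [-150,-90,30,0,0,30,0],
  [-200,-120,40,0,0,40,0],
  [-250,-150,50,0,0,50,0],
])

```text
clock: 0.72
tool_pos: [0.3982, 0.3594, 0.1883]
eef_rot: [0.576, 0.818, 0.0, 0.0]
contact_force: [-0.4, 0.1, -0.6]
opening: 1.002
finger_force: 0.0
```

```bash
python3 - <<'E'
from h import *
delta((.466,.274,.16),-9.4)
E
```

```text
shift [-103.3   35.    28.3] turn [ 0.   0.  29.1] tcp [0.3982 0.3594 0.1883] t 0.725
```

move_arm([
  [-35,12,10,0,0,10,0],
  [-70,24,20,0,0,20,0],
  [-100,34,28,0,0,29,0],
  [-100,34,28,0,0,29,0],
  [-100,34,28,0,0,29,0],
])

```text
clock: 1.35
tool_pos: [0.4627, 0.2797, 0.1606]
eef_rot: [0.759, 0.651, -0.0, -0.001]
contact_force: [-0.6, 1.1, -0.2]
opening: 1.001
finger_force: 0.0
```

```bash
python3 - <<'E'
from h import *
delta((.466,.274,.16),-9.4)
s=snap('wrist'); cv2.imwrite('pics/w1.png',s['frame'][:,:,::-1]); np.savez('w1.npz',**s)
T=np.linalg.inv(s['world_to_cam']);print(T.round(3))
E
```

```text
shift [-5.1  4.1  0.6] turn [-0.1 -0.   0.6] tcp [0.4627 0.2797 0.1606] t 1.35
[[ 0.988 -0.145 -0.048  0.475]
 [-0.153 -0.941 -0.302  0.359]
 [-0.001  0.306 -0.952  0.307]
 [ 0.     0.     0.     1.   ]]
```

View pics/w1.png

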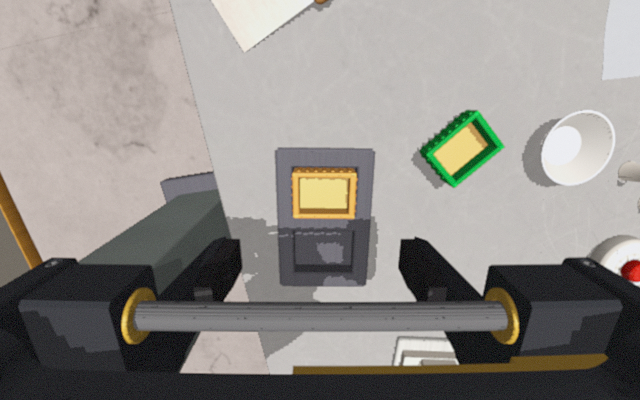

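The wrist view shows the case at (325,193) in the mould, with the fingers square to it. I'll measure the rim on the z = 0.04 plane.

```bash
cat >> h.py <<'E'
def rect(s,m,box,z,name):
    x0,x1,y0,y1=box;k=np.zeros_like(m);k[y0:y1,x0:x1]=m[y0:y1,x0:x1]
    cs,_=cv2.findContours(k,0,2); c=max(cs,key=cv2.contourArea)
    b=cv2.boxPoints(cv2.minAreaRect(world(s,c.reshape(-1,2),z)[:,:2].astype(np.float32)))
    e=b[1]-b[0],b[2]-b[1]; print(name,b.mean(0).round(4),[(round(float(np.hypot(*v)),4),round(float(np.degrees(np.arctan2(v[1],v[0]))),1)) for v in e],'px',c.min((0,1)),c.max((0,1)))
    return b.mean(0)
def hsv(s): return cv2.cvtColor(s['frame'],cv2.COLOR_RGB2HSV)
E
python3 - <<'E'
from h import *
s=dict(np.load('w1.npz'));h=hsv(s)
m=cv2.inRange(h,(8,90,60),(35,255,255))
c=rect(s,m,(280,370,155,230),.04,'case')
rect(s,cv2.inRange(h,(0,0,30),(180,255,140)),(268,380,145,235),.024,'mould part')
print(world(s,[(325,171),(294,195),(355,195),(325,158)]).round(4))
print('mould corners', world(s,[(277,149),(374,149),(282,285),(368,286)],.024).round(4))
delta((*c,.16),-9.4)
E
```

```text
case [0.4661 0.2784] [(0.0621, -8.8), (0.0506, 81.2)] px [291 167] [357 218]
mould part [0.4639 0.2741] [(0.1138, -8.8), (0.0904, 81.2)] px [268 148] [376 234]
[[0.4703 0.2989 0.0371]
 [0.4378 0.2811 0.0404]
 [0.4954 0.271  0.0365]
 [0.472  0.3087 0.024 ]]
mould corners [[0.4276 0.3244 0.024 ]
 [0.5199 0.3102 0.024 ]
 [0.4031 0.1742 0.024 ]
 [0.4985 0.1582 0.024 ]]
shift [-1.1  3.8  0.7] turn [-0.1 -0.1  0.6] tcp [0.4625 0.2801 0.1607] t 1.4
```

```bash
python3 - <<'E'
from h import *
delta((.466,.276,.029),-8.9)
E
```

```text
shift [ -3.7   4.2 131.7] turn [-0.1 -0.1  0.1] tcp [0.4625 0.2801 0.1607] t 1.4
```

move_arm([
  [-4,4,30,0,0,0,0],
  [-4,4,60,0,0,0,0],
  [-4,4,90,0,0,0,0],
  [-4,4,115,0,0,0,0],
  [-4,4,130,0,0,0,0],
])

```text
clock: 2.02
tool_pos: [0.4657, 0.2755, 0.0298]
eef_rot: [0.759, 0.651, -0.0, -0.001]
contact_force: [0.4, -0.3, 0.7]
opening: 0.996
finger_force: 0.0
```

```bash
python3 - <<'E'
from h import *
delta((.466,.276,.028),-8.9)
s=snap('wrist'); cv2.imwrite('pics/w2.png',s['frame'][:,:,::-1])
E
```

```text
shift [0.6 0.2 1.8] turn [-0.1 -0.   0.1] tcp [0.4657 0.2755 0.0298] t 2.025
```

View pics/w2.png

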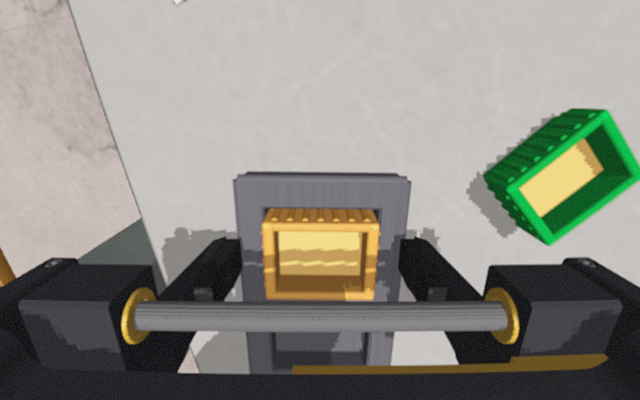

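The case sits centred between the fingers, at (320,262). I'll go down 1 mm and close.

move_arm([
  [1,0,1,0,0,0,0],
  [1,0,1,0,0,0,0.3],
  [1,0,1,0,0,0,0.5],
  [1,0,1,0,0,0,0.5],
  [1,0,1,0,0,0,0.5],
], newtons=10)

```text
clock: 2.7
tool_pos: [0.4671, 0.2752, 0.0302]
eef_rot: [0.76, 0.65, 0.0, -0.0]
contact_force: [-0.7, -0.9, 3.8]
opening: 0.684
finger_force: 10.0
```

move_arm([
  [0,0,0,0,0,0,0.5],
  [0,0,0,0,0,0,0.5],
])

```text
clock: 2.95
tool_pos: [0.4671, 0.2752, 0.0302]
eef_rot: [0.76, 0.65, 0.0, -0.0]
contact_force: [-1.7, -0.9, 6.3]
opening: 0.682
finger_force: 10.0
```

move_arm([
  [0,0,-8,0,0,0,0.5],
  [0,0,-20,0,0,0,0.5],
  [0,0,-40,0,0,0,0.5],
  [0,0,-75,0,0,0,0.5],
  [0,0,-110,0,0,0,0.5],
])

```text
clock: 3.58
tool_pos: [0.4668, 0.2749, 0.1412]
eef_rot: [0.76, 0.65, -0.0, -0.0]
contact_force: [0.9, 1.0, -0.3]
opening: 0.678
finger_force: 10.0
```

```bash
python3 - <<'E'
from h import *
print(r.get_state()['finger_force'],r.get_state()['opening'])
s=dict(np.load('top0.npz'));h=hsv(s)
# holder's long axis from white+black outline
for p in [(289,194),(284,222)]: print(world(s,p,.02).round(4))
delta((.56,.08,.15),-12.5)
E
```

```text
9.999905973672867 0.6777486480912934
[[0.6236 0.0316 0.02  ]]
[[0.5289 0.0507 0.02  ]]
shift [-178.   122.5   -8.8] turn [-0.  -0.   3.5] tcp [0.4668 0.2749 0.1412] t 3.575
```

```bash
python3 - <<'E'
from h import *
delta((.555,-.07,.24),-12.5)
E
```

```text
shift [-326.9  141.   -98.8] turn [-0.  -0.   3.5] tcp [0.4668 0.2749 0.1412] t 3.575
```

move_arm([
  [-35,15,-20,0,0,1,0.5],
  [-85,35,-50,0,0,2,0.5],
  [-135,58,-75,0,0,3,0.5],
  [-185,80,-95,0,0,3.5,0.5],
  [-235,101,-99,0,0,3.5,0.5],
])

```text
clock: 4.2
tool_pos: [0.531, 0.0254, 0.2409]
eef_rot: [0.78, 0.626, 0.002, 0.001]
contact_force: [0.7, 0.5, -0.9]
opening: 0.677
finger_force: 10.0
```

move_arm([
  [-45,18,0,0,0,0,0.5],
  [-75,32,0,0,0,0,0.5],
  [-90,40,0,0,0,0,0.5],
  [-90,40,0,0,0,0,0.5],
  [-90,40,0,0,0,0,0.5],
])

```text
clock: 4.82
tool_pos: [0.5494, -0.0671, 0.2387]
eef_rot: [0.779, 0.627, 0.0, -0.001]
contact_force: [-0.1, 0.5, -0.7]
opening: 0.678
finger_force: 10.0
```

```bash
python3 - <<'E'
from h import *
delta((.555,-.07,.24),-12.5)
s=snap('wrist'); cv2.imwrite('pics/w3.png',s['frame'][:,:,::-1]);np.savez('w3.npz',**s)
E
```

```text
shift [-1.6  6.1 -1.4] turn [-0.  -0.1  0.2] tcp [ 0.5494 -0.0671  0.2387] t 4.825
```

View pics/w3.png

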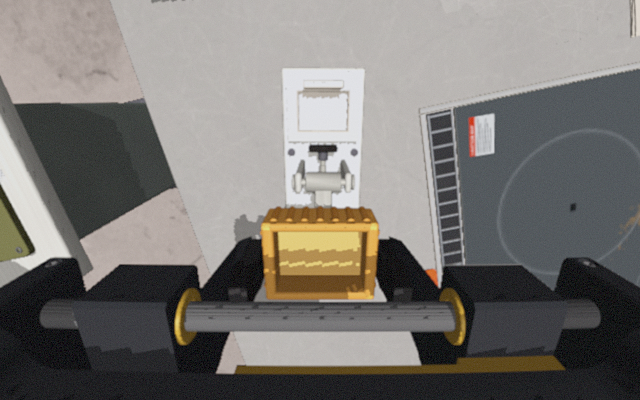

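The wrist view shows the white block spanning (283..364, 68..143), the recess at (323,112), the fence at (323,84) and the jaw at (323,149). I'll enlarge this to pick out the edges.

```bash
python3 - <<'E'
from h import *
s=dict(np.load('w3.npz'));f=s['frame'][:,:,::-1]
c=f[60:160,270:376]; c=cv2.resize(c,None,fx=6,fy=6,interpolation=cv2.INTER_CUBIC)
g=cv2.cvtColor(c,cv2.COLOR_BGR2GRAY); g=cv2.createCLAHE(3,(4,4)).apply(g)
cv2.imwrite('pics/w3c.png',g)
gr=cv2.cvtColor(s['frame'],cv2.COLOR_RGB2GRAY).astype(int)
for u in(305,323,340):print('col',u,list(gr[64:148,u]))
for v in(108,120):print('row',v,list(gr[v,278:370]))
w=world(s,[(323,105),(290,75),(323,112),(290,120),(323,84)]);print(w.round(4))
E
```

```text
col 305 [np.int64(181), np.int64(181), np.int64(179), np.int64(177), np.int64(209), np.int64(223), np.int64(226), np.int64(226), np.int64(225), np.int64(225), np.int64(224), np.int64(224), np.int64(225), np.int64(227), np.int64(224), np.int64(222), np.int64(212), np.int64(221), np.int64(224), np.int64(225), np.int64(225), np.int64(225), np.int64(218), np.int64(186), np.int64(145), np.int64(158), np.int64(156), np.int64(155), np.int64(165), np.int64(171), np.int64(174), np.int64(182), np.int64(200), np.int64(220), np.int64(226), np.int64(225), np.int64(226), np.int64(225), np.int64(225), np.int64(225), np.int64(225), np.int64(226), np.int64(227), np.int64(224), np.int64(226), np.int64(225), np.int64(226), np.int64(223), np.int64(225), np.int64(226), np.int64(225), np.int64(226), np.int64(226), np.int64(224), np.int64(224), np.int64(225), np.int64(227), np.int64(225), np.int64(225), np.int64(225), np.int64(225), np.int64(224), np.int64(225), np.int64(225), np.int64(226), np.int64(222), np.int64(205), np.int64(209), np.int64(222), np.int64(225), np.int64(225), np.int64(226), np.int64(22
[... 4902 characters left out ...]
t64(225), np.int64(224), np.int64(225), np.int64(225), np.int64(227), np.int64(226), np.int64(225), np.int64(225), np.int64(226), np.int64(225), np.int64(226), np.int64(226), np.int64(225), np.int64(228), np.int64(223), np.int64(196), np.int64(171), np.int64(204), np.int64(225), np.int64(225), np.int64(227), np.int64(225), np.int64(226), np.int64(225), np.int64(226), np.int64(226), np.int64(226), np.int64(225), np.int64(226), np.int64(225), np.int64(222), np.int64(204), np.int64(187), np.int64(184), np.int64(185), np.int64(186), np.int64(185), np.int64(184), np.int64(184)]
[[0.5696 0.0096 0.0138]
 [0.5386 0.0513 0.0114]
 [0.5679 0.0016 0.0146]
 [0.5272 0.0012 0.0215]
 [0.5739 0.0312 0.0446]]
```

View pics/w3c.png

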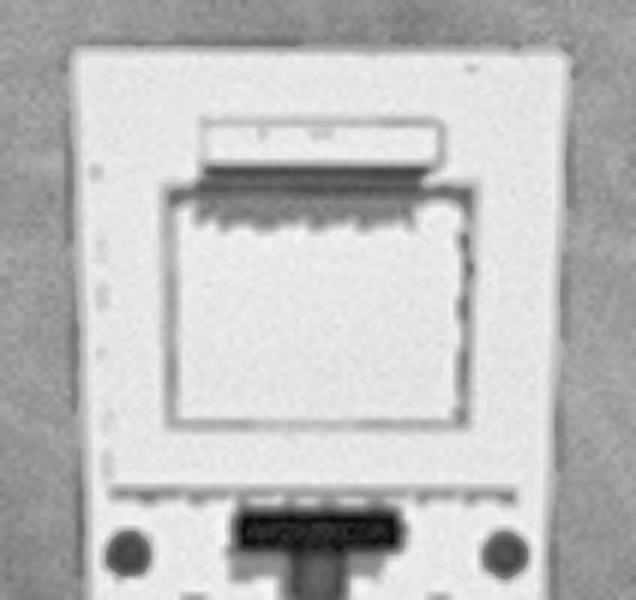

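The enlarged crop gives the recess outline with corners at crop pixels (163,187), (474,187), (468,424) and (167,424). Now I'll get the recess centre and axis, and how the case sits in the hand.

```bash
python3 - <<'E'
from h import *
s=dict(np.load('w3.npz'))
q=world(s,[(297.3,91),(349,91),(347.9,130.4),(297.8,130.4)],.022)
print(q.round(4)); L=lambda a,b:np.linalg.norm(q[a]-q[b]).round(4)
print('sizes',L(0,1),L(3,2),L(0,3),L(1,2),'centre',q.mean(0).round(4))
b=world(s,[(282.5,68),(364,68)],.010);print('base end',b.round(4),np.linalg.norm(b[1]-b[0]),'mid',b.mean(0).round(4))
f=world(s,[(303.5,87.5),(342,87.5)],.044);print('fence front top',f.round(4),f.mean(0).round(4))
for a,c in((0,1),(3,2)):
  d=q[c]-q[a];print('yaw',np.degrees(np.arctan2(d[1],d[0])))
d=b[1]-b[0];print('yaw base',np.degrees(np.arctan2(d[1],d[0])))
# case in hand
st=r.get_state();C=R.from_quat(st['eef_rot'])
m=cv2.inRange(hsv(s),(8,90,60),(35,255,255))
P=world(s,[(266,250),(373,250),(320,225),(320,296)]);print('case rim pts tool mm',(C.inv().apply(P-st['tool_pos'])*1e3).round(1))
gr=hsv(s)[:,:,2].astype(int);print(list(map(int,gr[200:240,320])),list(map(int,gr[282:308,320])))
E
```

```text
[[ 0.5435  0.0314  0.022 ]
 [ 0.6025  0.0186  0.022 ]
 [ 0.5928 -0.0256  0.022 ]
 [ 0.5335 -0.0127  0.022 ]]
sizes 0.0604 0.0607 0.0452 0.0452 centre [0.5681 0.0029 0.022 ]
base end [[0.5317 0.0609 0.01  ]
 [0.6258 0.0404 0.01  ]] 0.09636410724806074 mid [0.5787 0.0507 0.01  ]
fence front top [[0.5523 0.0323 0.044 ]
 [0.5935 0.0233 0.044 ]] [0.5729 0.0278 0.044 ]
yaw -12.263695408484772
yaw -12.263638526415246
yaw base -12.26354319381637
case rim pts tool mm [[  8.1 -28.2  -9.9]
 [  8.6  27.2 -10.7]
 [ 22.5  -0.2 -10.6]
 [-19.3  -0.1 -10.9]]
[206, 204, 205, 207, 203, 166, 132, 126, 124, 131, 125, 129, 124, 127, 130, 128, 124, 132, 184, 227, 227, 181, 149, 190, 219, 226, 228, 226, 227, 227, 214, 202, 220, 226, 226, 225, 223, 225, 227, 224] [102, 100, 104, 106, 107, 101, 106, 106, 103, 110, 131, 154, 168, 172, 169, 167, 159, 166, 185, 172, 99, 54, 65, 67, 79, 66]
```

```bash
python3 - <<'E'
from h import *
delta((.568,.002,.09),-12.3)
E
```

```text
shift [ 71.2   3.5 148.8] turn [-0.  -0.1 -0. ] tcp [ 0.5494 -0.067   0.2387] t 4.875
```

move_arm([
  [35,1.5,10,0,0,0,0.5],
  [71,3.5,30,0,0,0,0.5],
  [71,3.5,80,0,0,0,0.5],
  [71,3.5,120,0,0,0,0.5],
  [71,3.5,148,0,0,0,0.5],
])

```text
clock: 5.5
tool_pos: [0.5673, 0.0014, 0.0889]
eef_rot: [0.779, 0.627, -0.001, -0.001]
contact_force: [0.8, 0.7, -0.8]
opening: 0.681
finger_force: 10.0
```

move_arm([
  [0,0,0,0,0,0,0.5],
  [0,0,0,0,0,0,0.5],
])

```text
clock: 5.75
tool_pos: [0.5691, 0.0001, 0.0917]
eef_rot: [0.779, 0.626, 0.001, 0.0]
contact_force: [0.3, -0.9, -1.2]
opening: 0.684
finger_force: 10.0
```

```bash
python3 - <<'E'
from h import *
delta((.568,.002,.050),-12.3)
E
```

```text
shift [ 1.6 -1.5 41.7] turn [ 0.1 -0.  -0.1] tcp [5.691e-01 1.000e-04 9.170e-02] t 5.75
```

move_arm([
  [1.5,-1.5,10,0,0,0,0.5],
  [1.5,-1.5,22,0,0,0,0.5],
  [1.5,-1.5,33,0,0,0,0.5],
  [1.5,-1.5,39,0,0,0,0.5],
  [1.5,-1.5,39,0,0,0,0.5],
])

```text
clock: 6.38
tool_pos: [0.5669, 0.0009, 0.0511]
eef_rot: [0.78, 0.626, -0.0, -0.0]
contact_force: [0.3, 0.6, -0.6]
opening: 0.678
finger_force: 10.0
```

```bash
python3 - <<'E'
from h import *
delta((.568,.002,.038),-12.3)
s=snap('wrist'); cv2.imwrite('pics/w4.png',cv2.resize(s['frame'][100:310,220:420,::-1],None,fx=2.8,fy=2.8,interpolation=cv2.INTER_CUBIC));np.savez('w4.npz',**s)
E
```

```text
shift [ 1.3  0.9 13.1] turn [-0.1  0.  -0.2] tcp [0.5669 0.0009 0.0511] t 6.375
```

View pics/w4.png

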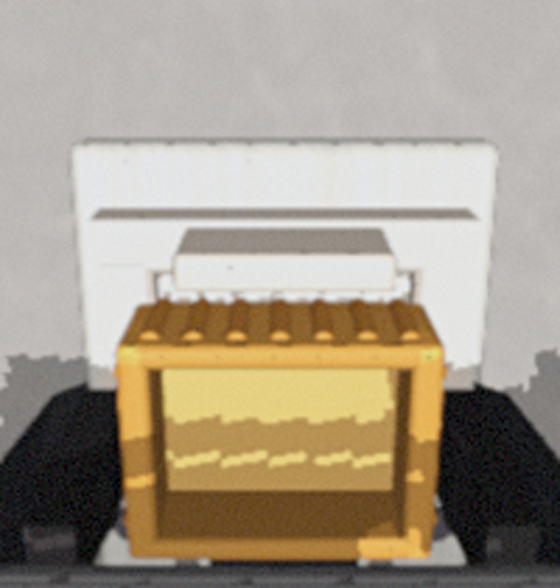

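The case is about 1 mm left of the recess, with its centre at x≈281 against 285 for the block, which agrees with the computed shift. I'll lower it slowly.

move_arm([
  [1.3,0.9,2,0,0,0,0.5],
  [1.3,0.9,4,0,0,0,0.5],
  [1.3,0.9,6,0,0,0,0.5],
  [1.3,0.9,8,0,0,0,0.5],
  [1.3,0.9,8,0,0,0,0.5],
])

```text
clock: 7.05
tool_pos: [0.5683, 0.0021, 0.0436]
eef_rot: [0.78, 0.626, -0.0, -0.0]
contact_force: [-0.1, -0.5, -0.9]
opening: 0.677
finger_force: 10.0
```

move_arm([
  [0,0,1,0,0,0,0.5],
  [0,0,2,0,0,0,0.5],
  [0,0,3,0,0,0,0.5],
])

```text
clock: 7.42
tool_pos: [0.5684, 0.0021, 0.0407]
eef_rot: [0.78, 0.626, 0.0, -0.0]
contact_force: [-0.3, -0.5, -0.9]
opening: 0.683
finger_force: 10.0
```

move_arm([
  [0,0,0.8,0,0,0,0.5],
  [0,0,1.6,0,0,0,0.5],
  [0,0,2.4,0,0,0,0.5],
  [0,0,2.4,0,0,0,0.5],
])

```text
clock: 7.92
tool_pos: [0.5684, 0.0021, 0.0383]
eef_rot: [0.78, 0.626, 0.0, -0.0]
contact_force: [0.2, 0.6, -0.9]
opening: 0.679
finger_force: 10.0
```

move_arm([
  [0,0,0.6,0,0,0,0.5],
  [0,0,1.2,0,0,0,0.5],
  [0,0,1.2,0,0,0,0.5],
])

```text
clock: 8.3
tool_pos: [0.5684, 0.0021, 0.0382]
eef_rot: [0.78, 0.626, 0.0, 0.0]
contact_force: [-1.3, 0.7, 8.6]
opening: 0.683
finger_force: 10.0
```

It touched at the expected height with 8.6 N, so it's seated on the floor. Release gently.

move_arm([
  [0,0,-0.6,0,0,0,0.4],
  [0,0,-0.6,0,0,0,0.2],
  [0,0,-0.6,0,0,0,0],
  [0,0,-0.6,0,0,0,0],
  [0,0,-0.6,0,0,0,0],
])

```text
clock: 8.93
tool_pos: [0.5684, 0.0021, 0.0376]
eef_rot: [0.78, 0.626, 0.0, -0.0]
contact_force: [0.9, 0.8, -0.5]
opening: 1.001
finger_force: 0.0
```

move_arm([
  [0,0,-10,0,0,0,0],
  [0,0,-40,0,0,0,0],
  [0,0,-90,0,0,0,0],
  [0,0,-140,0,0,0,0],
  [0,0,-180,0,0,0,0],
])

```text
clock: 9.55
tool_pos: [0.5686, 0.002, 0.2205]
eef_rot: [0.78, 0.626, 0.001, 0.001]
contact_force: [0.5, 0.5, -0.1]
opening: 1.0
finger_force: 0.0
```

```bash
python3 - <<'E'
from h import *
c=np.array([.568,.0022]);hx=np.array([.2123,.9772])
piv=c-hx*.070; print('pivot',piv,'paddle raised/level approx',piv-hx*.085,piv-hx*.095)
delta((*(piv-hx*.10),.22),-12.3)
E
```

```text
pivot [ 0.553139 -0.066204] paddle raised/level approx [ 0.5350935 -0.149266 ] [ 0.5329705 -0.159038 ]
shift [-170.     0.     0.4] turn [ 0.1 -0.  -0.2] tcp [0.5686 0.002  0.2205] t 9.55
```

move_arm([
  [-50,0,0,0,0,0,0.5],
  [-100,0,0,0,0,0,1],
  [-145,0,0,0,0,0,1],
  [-164,0,0,0,0,0,1],
  [-164,0,0,0,0,0,1],
])

```text
clock: 10.18
tool_pos: [0.5328, -0.1585, 0.218]
eef_rot: [0.78, 0.625, 0.0, 0.0]
contact_force: [0.6, 0.4, 0.1]
opening: 0.458
finger_force: 0.0
```

```bash
python3 - <<'E'
from h import *
delta((.5334,-.157,.15),-12.3)
s=snap('wrist'); np.savez('w5.npz',**s)
t=snap('top'); np.savez('t5.npz',**t)
a=cv2.resize(s['frame'][:,120:520],None,fx=1,fy=1);cv2.imwrite('pics/w5.png',a[:,:,::-1])
E
```

```text
shift [ 1.5  0.2 68. ] turn [ 0.  -0.  -0.3] tcp [ 0.5328 -0.1585  0.218 ] t 10.175
```

View pics/w5.png

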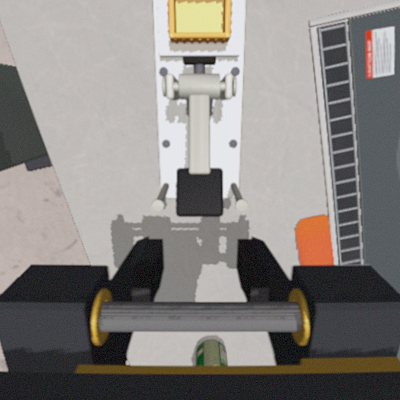

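The case stands in the recess at (199,18) of this crop, the paddle is at (199,191), and the index posts are at (160,200) and (239,200). I'll check the paddle point and the case's height.

```bash
python3 - <<'E'
from h import *
s=dict(np.load('w5.npz'));c=np.array([.568,.0022]);hx=np.array([.2123,.9772]);hy=np.array([.9772,-.2123]);piv=c-hx*.07
def H(p): d=p[:,:2]-piv; return np.c_[d@hx,d@hy,p[:,2]].round(4)
print('paddle near/mid/far,L,R',H(world(s,[(319,212),(319,191),(319,172),(301,191),(339,191)])))
print('case rim',H(world(s,[(319,39),(291,20),(349,20)])))
print('posts z=.087',H(world(s,[(282,202),(360,202)],.087)))
E
```

```text
paddle near/mid/far,L,R [[-0.0994 -0.0011  0.1371]
 [-0.0838 -0.0011  0.1285]
 [-0.0686 -0.001   0.1237]
 [-0.0836 -0.0161  0.129 ]
 [-0.084   0.0157  0.1281]]
case rim [[ 0.0471 -0.0005  0.0449]
 [ 0.0636 -0.0273  0.0465]
 [ 0.0633  0.0284  0.047 ]]
posts z=.087 [[-0.1074 -0.0382  0.087 ]
 [-0.1078  0.0396  0.087 ]]
```

move_arm([
  [1.5,0,20,0,0,0,1],
  [1.5,0,50,0,0,0,1],
  [1.5,0,68,0,0,0,1],
  [1.5,0,68,0,0,0,1],
], newtons=20)

```text
clock: 10.78
tool_pos: [0.5331, -0.1537, 0.1485]
eef_rot: [0.779, 0.627, -0.0, -0.002]
contact_force: [0.4, 0.5, 0.9]
opening: 0.007
finger_force: 0.0
```

move_arm([
  [-2,0,8,0,0,0,1],
  [-3,0,16,0,0,0,1],
  [-3,0,24,0,0,0,1],
  [-3,0,32,0,0,0,1],
  [-3,0,40,0,0,0,1],
])

```text
clock: 11.4
tool_pos: [0.5328, -0.16, 0.1094]
eef_rot: [0.78, 0.626, 0.0, 0.0]
contact_force: [-0.1, -1.0, 4.2]
opening: 0.004
finger_force: 1.9
```

move_arm([
  [0,0,5,0,0,0,1],
  [0,0,10,0,0,0,1],
  [0,0,14,0,0,0,1],
  [0,0,17,0,0,0,1],
  [0,0,17,0,0,0,1],
])

```text
clock: 12.02
tool_pos: [0.5325, -0.1609, 0.0928]
eef_rot: [0.78, 0.626, -0.0, 0.001]
contact_force: [-1.2, -3.4, 6.6]
opening: 0.006
finger_force: 3.1
```

```bash
python3 - <<'E'
from h import *
delta((.5334,-.159,.087),-12.3); print(r.get_state()['contact_force'])
E
```

```text
shift [2.1 0.4 5.8] turn [ 0.   0.1 -0.3] tcp [ 0.5325 -0.1609  0.0928] t 12.025
[-1.15896892 -3.38248309  6.63652151]
```

move_arm([
  [1,0,2,0,0,0,1],
  [1,0,4,0,0,0,1],
  [1,0,5.5,0,0,0,1],
  [1,0,5.5,0,0,0,1],
])

```text
clock: 12.52
tool_pos: [0.5327, -0.1604, 0.0876]
eef_rot: [0.78, 0.625, -0.0, 0.001]
contact_force: [-1.5, -4.1, 7.7]
opening: 0.01
finger_force: 4.0
```

```bash
python3 - <<'E'
from h import *
delta((.5334,-.159,.087),-12.3); print(r.get_state()['contact_force'])
s=snap('wrist'); np.savez('w6.npz',**s)
c=np.array([.568,.0022]);hx=np.array([.2123,.9772]);hy=np.array([.9772,-.2123]);piv=c-hx*.07
cv2.imwrite('pics/w6.png',s['frame'][:,:,::-1])
E
```

```text
shift [1.5 0.4 0.6] turn [ 0.1  0.1 -0.3] tcp [ 0.5327 -0.1604  0.0876] t 12.525
[-1.46116989 -4.05688889  7.73259605]
```

View pics/w6.png

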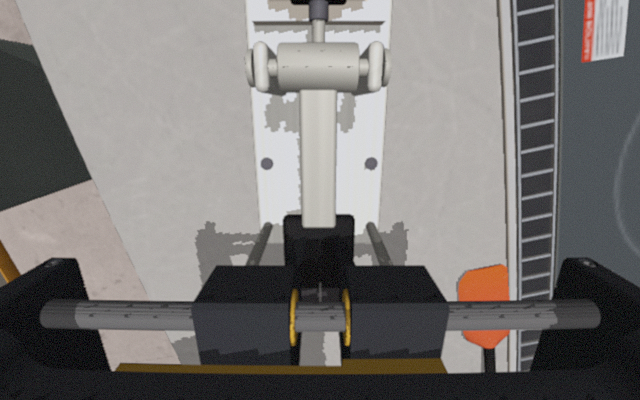

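The paddle at (319,240) is under the fingers with a post on each side. I'll check the level from heights along the lever and paddle.

```bash
python3 - <<'E'
from h import *
c=np.array([.568,.0022]);hx=np.array([.2123,.9772]);hy=np.array([.9772,-.2123]);piv=c-hx*.07
def H(p): d=p[:,:2]-piv; return np.c_[d@hx,d@hy,p[:,2]].round(4)
for f,arm,pad in(('w5.npz',[(v,320) for v in range(105,165,6)],[(v,u) for v in range(172,212,6) for u in (305,333)]),('w6.npz',[(v,319) for v in range(98,216,8)],[(v,u) for v in range(222,262,5) for u in(293,347)])):
  s=dict(np.load(f))
  for n,P in(('arm',arm),('paddle',pad)):
    q=H(world(s,[(u,v) for v,u in P])); q=q[np.abs(q[:,2]-np.median(q[:,2]))<.03]
    k=np.polyfit(q[:,0],q[:,2],1); print(f,n,'slope angle',np.arctan(k[0]).round(3),'z at -95:',np.polyval(k,-.095).round(4),'n',len(q),q[[0,-1]].tolist(),'res',np.std(q[:,2]-np.polyval(k,q[:,0])).round(4))
s=snap('scene');np.savez('s6.npz',**s)
E
```

```text
w5.npz arm slope angle -0.447 z at -95: 0.1356 n 9 [[-0.015, 0.0001, 0.0969], [-0.0588, -0.0001, 0.1177]] res 0.0004
w5.npz paddle slope angle -0.444 z at -95: 0.1339 n 14 [[-0.0691, -0.0128, 0.1212], [-0.0968, 0.0105, 0.1347]] res 0.0008
w6.npz arm slope angle -0.014 z at -95: 0.09 n 15 [[-0.0132, -0.0002, 0.0896], [-0.0688, -0.0005, 0.0899]] res 0.0007
w6.npz paddle slope angle -0.591 z at -95: 0.1023 n 15 [[-0.0765, -0.0145, 0.0876], [-0.085, 0.0127, 0.1104]] res 0.0092
```

The lever is within 0.01 rad of level, so 0.7 mm remains.

move_arm([
  [0,0,0.7,0,0,0,1],
  [0,0,0.7,0,0,0,1],
  [0,0,0.7,0,0,0,1],
  [0,0,0.7,0,0,0,1],
])

```text
clock: 13.12
tool_pos: [0.5327, -0.1604, 0.087]
eef_rot: [0.78, 0.625, -0.0, 0.001]
contact_force: [-1.4, -4.6, 8.4]
opening: 0.004
finger_force: 4.2
```

```bash
python3 - <<'E'
from h import *
c=np.array([.568,.0022]);hx=np.array([.2123,.9772]);hy=np.array([.9772,-.2123]);piv=c-hx*.07
for i in range(2):
  s=snap('wrist');q=world(s,[(319,v) for v in range(98,216,3)]);d=q[:,:2]-piv
  print(np.arctan(np.polyfit(d@hx,q[:,2],1)[0]).round(4))
st=r.get_state();print(st['tool_pos'],st['contact_force'],st['clock'])
s=snap('scene');f=s['frame'][:,:,::-1]
cv2.imwrite('pics/s7.png',cv2.resize(f[190:290,250:370],None,fx=5,fy=5,interpolation=cv2.INTER_CUBIC))
E
```

```text
0.0107
0.0078
[ 0.53269864 -0.1603784   0.08706095] [-2.40058434 -5.42135515  8.01286859] 13.225
```

View pics/s7.png

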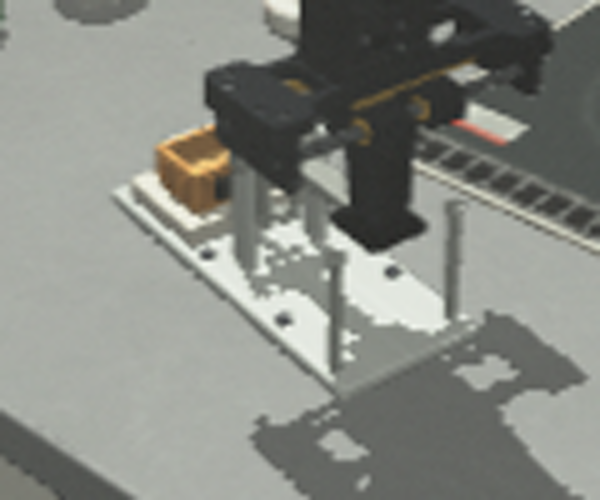

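The case stands upright in the recess at (195,170) with the jaw against it. The paddle is level between the posts, and the TCP is at z = 0.087 with about 8 N. Handing in.

```bash
python3 -c "
from plant import finish_job
print(finish_job())"
```

```text
the job is handed in; nothing more can be done
None
```

I set the brown tart case upright in the holder's recess and let go of it, then pressed the lever level (paddle at 87 mm, about 8 N) and handed in at about 13 s, still holding it there; I saw the jaw against the case but did not measure its grip.

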